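# Scoop the ball knobs out of the bolt ends

## Robot

A 6-joint arm with a two-finger parallel gripper is mounted at the origin on the work surface. World frame = base frame: x ahead of the robot, y to its left, z up, the work surface at z = 0. Lengths are in m, angles in rad, forces in N, time in s.
With the tool pointing down it reaches from about 0.35 to 0.725 m from the base axis. Payload 6 kg.
Tool frame: the origin (TCP) lies at the very end of the fingers, on their centre line; the grasp point (between the pads) lies 19 mm behind it (manip.pinch_z is the distance from the TCP to the grasp point, in m); z points along the fingers, y is the line along which they close (so a half turn about z gives the same grasp; the last joint's range is limited). The gripper opens to 85 mm and grips with 20 to 120 N. Pads are 22 mm wide; open, the fingers measure 114 mm over their backs; the gripper's body (76 mm by 85 mm) begins 54 mm behind the grasp point. The pads swing forward as they close: fully open they stand 13 mm farther back than shut.
Start: joints at [-0.898, 0.04, 0.085, 0, -1.615, -0.334], TCP at [0.199, -0.566, 0.231] pointing down, gripper open.
Joint ranges: [-2.56, 2.56], [-1.29, 2.01], [-1.08, 1.49], [-3.29, 1.98], [-2.81, -0.18], [-2.99, 2.99]. Speed limits (rad/s): [2.57, 2.57, 3.01, 3.14, 3.14, 3.14].

## Interface

Orientations are given as [roll, pitch, yaw] about the fixed x, y, z axes, in that order (R = Rz(yaw) Ry(pitch) Rx(roll)).
In Python, from bench import telemetry, viewer, ticket, manip gives the robot as it stands.
- The arm moves only by the shell command python3 -m crank 'ROWS' [FORCE]. ROWS is JSON, a list that holds one entry, the list of rows, each a list of 7 numbers: the turn, a rotation vector about the tool's x, y, z in degrees, then the shift along the tool's x, y, z in mm, then the closure, from 0 (fully open) to 1 (shut). In form: [[[wx, wy, wz, tx, ty, tz, hand], ...]]. A call has 1 to 8 rows; each row is the pose to reach, as a shift and turn from the pose commanded when the call began, along the tool's axes at that moment; what a row does not reach only later rows make up. A row lasts 1/12 s, in which the tool goes at most 41.7 mm and 7.16 degrees, less where a joint would pass 70% of its speed; a pose out of reach is approached as far as the arm can. A call with a gripper value outside its range is refused whole. The fingers move at their own pace and stop on an object; FORCE is the grip in N (left out, the last holds). Time passes only in rows, so rows that repeat a pose let the fingers close. It gives the time, the measured TCP pose, the force, the opening and the grip force at its end, in the units of the state.
- telemetry.sense(): the state, without advancing time (a new reading comes with each control period).
- viewer.get_image(name): name is "scene" or "side" or "wrist"; returns the picture (420x560x3 uint8, red, green, blue); there is no depth.
- viewer.get_calibration(name): a dict with "fx", "fy", "cx", "cy" (pixels), "rvec" (rotation vector, rad) and "tvec" (3), from world to camera coordinates, as OpenCV has them; the wrist camera has in their place "mount" (4x4, takes a point from camera to tool coordinates, whose origin is the TCP and whose axes are the flange's). Camera axes: x right, y down, z forward; pixel columns grow to the right and rows downward; lengths in m; the calibration is good to about 2 mm. A picture is of the moment at which its call begins: read the wrist's pose just before it. get_calibration takes no time and is no camera call.
- ticket.job_done(): hands the job in; it is judged then, once.
The state is a dict: "time": time; "joint_positions": joint angles; "qvel": joint speeds; "joint_efforts": joint torques, N m; "tool_pos": TCP position; "ee_rot": TCP orientation; "ft_force": force on the tool from outside, world axes, zero at the start; "wrist_torque": the same for the moment, N m; "width": finger opening in m; "grip_force": force on a finger pad.
Only numpy, scipy, OpenCV 4.12 (cv2) and the standard library are available. Lean on these libraries where they do the work, as an engineer would, in place of code of your own. Each camera call takes 0.05 s, during which the arm holds its last target. There are 200 camera calls.

## Task

Use the wire scoop to gather all three wooden ball knobs out of the tray, letting every steel bolt end drop back through the wires into the tray, then tip the balls into the plywood box. Lift the three balls together in one scoopful, never touch balls or bolt ends with the fingers, don't press the scoop hard on the tray, and leave the carton, hammer and anvil alone. Finish with the scoop stood upright on the bench again, let go.

Things in the scene. Friction and masses are not known exactly. Their poses are not given: they have to be found in the camera images.
- tray: Fixed open sheet-metal tray, 262 x 136 mm outside, 43 mm tall; walls 6 mm thick and upright, flat floor 8 mm thick (its inside is 250 x 124 mm, 35 mm deep). Origin: centre of its underside, on the bench; x along its length, z up. At the start all the balls and stubs lie at x between 0 and +115 mm; the tray from x = -125 to about -10 mm is empty.
- bin: Fixed open square plywood box, 160 x 160 mm outside, 60 mm tall, walls and floor 6 mm thick; stands to one side of the tray (left or right). Origin: centre of its underside.
- scoop: Loose wire scoop, about 160 g, standing on the bench beside the tray: a flat bed of five straight parallel 3 mm wires, 26 mm apart (23 mm gaps, 107 mm overall width), with free open tips. Origin: on the underside, below the handle; x forward along the wires, z up along the handle. The wires run from x = -18 to 66 mm, undersides at z = 0.
- scoop_grip (a point): Point on the axis of the scoop's handle, 81 mm above the scoop's underside, good for the finger pads. The handle is a square wooden upright, 18 x 18 mm, centred on scoop x = y = 0, standing over the bed from z = 43 to 110 mm, faces square to scoop x and y. Hold it firmly.
- scoop_tips (a point): Tip of the scoop's middle wire, 66.5 mm ahead of the handle axis.
- scoop_bed (a point): Middle of the scoop's bed, 20 mm ahead of the handle axis, 3 mm above the underside. Behind it the wires bend up at the heel (x = -18 to -30 mm) to a cross bar 42 mm high, which carries the handle on a bracket 39 mm above the underside; on each side a wire rail 22 mm high runs forward to x = 32 mm and slopes down to the bed at x = 54 mm, so balls stay on when the tips are tilted up.
- ball0_center (a point): Centre of a turned wooden ball knob, 32 mm in diameter, 12 g, that rolls freely on the tray floor; too big for the gaps between the scoop's wires.
- ball1_center (a point): Centre of a turned wooden ball knob, 32 mm in diameter, 12 g, that rolls freely on the tray floor; too big for the gaps between the scoop's wires.
- ball2_center (a point): Centre of a turned wooden ball knob, 32 mm in diameter, 12 g, that rolls freely on the tray floor; too big for the gaps between the scoop's wires.
- stub0_center (a point): Centre of a sawn-off steel bolt end, a plain cylinder 12 mm in diameter and 11.5 mm long, 10 g, standing on end in the tray at the start; it slips between the scoop's wires in any attitude, but a wire tip can catch it and jam it against the tray's end.
- stub1_center (a point): Centre of a sawn-off steel bolt end, a plain cylinder 12 mm in diameter and 11.5 mm long, 10 g, lying on its side in the tray at the start; it slips between the scoop's wires in any attitude, but a wire tip can catch it and jam it against the tray's end.
- stub2_center (a point): Centre of a sawn-off steel bolt end, a plain cylinder 12 mm in diameter and 11.5 mm long, 10 g, standing on end in the tray at the start; it slips between the scoop's wires in any attitude, but a wire tip can catch it and jam it against the tray's end.
- stub3_center (a point): Centre of a sawn-off steel bolt end, a plain cylinder 12 mm in diameter and 11.5 mm long, 10 g, lying on its side in the tray at the start; it slips between the scoop's wires in any attitude, but a wire tip can catch it and jam it against the tray's end.
- stub4_center (a point): Centre of a sawn-off steel bolt end, a plain cylinder 12 mm in diameter and 11.5 mm long, 10 g, standing on end in the tray at the start; it slips between the scoop's wires in any attitude, but a wire tip can catch it and jam it against the tray's end.
- stub5_center (a point): Centre of a sawn-off steel bolt end, a plain cylinder 12 mm in diameter and 11.5 mm long, 10 g, lying on its side in the tray at the start; it slips between the scoop's wires in any attitude, but a wire tip can catch it and jam it against the tray's end.
- carton: Bystander: loose cardboard nail carton 60 x 85 x 100 mm tall. Origin: centre of its underside.
- hammer: Bystander: loose hammer 260 mm long, lying down beyond the tray. Origin: under its middle.
- anvil: Bystander: fixed small bench anvil, 90 x 130 mm foot, 92 mm tall. Origin: centre of its underside.
There are look-alikes about, which are no part of the job. Leave any orange or pink look-alike of the scoop alone. Of the things that look like the bin, the smaller one is meant.

How it is judged:
On the way:
1. all three balls are borne on the scoop above the tray (centres more than 75 mm above the tray's underside) while all six bolt ends are in the tray (x of ball0_center in the frame of scoop between -0.03 and 0.075 m and y of ball0_center in the frame of scoop between -0.06 and 0.06 m and z of ball0_center in the frame of scoop between 0.005 and 0.06 m and x of ball1_center in the frame of scoop between -0.03 and 0.075 m and y of ball1_center in the frame of scoop between -0.06 and 0.06 m and z of ball1_center in the frame of scoop between 0.005 and 0.06 m and x of ball2_center in the frame of scoop between -0.03 and 0.075 m and y of ball2_center in the frame of scoop between -0.06 and 0.06 m and z of ball2_center in the frame of scoop between 0.005 and 0.06 m and z of each of ball0_center, ball1_center, ball2_center in the frame of tray above 0.075 m and x of stub0_center in the frame of tray between -0.126 and 0.126 m and y of stub0_center in the frame of tray between -0.063 and 0.063 m and z of stub0_center in the frame of tray between 0.005 and 0.036 m and x of stub1_center in the frame of tray between -0.126 and 0.126 m and y of stub1_center in the frame of tray between -0.063 and 0.063 m and z of stub1_center in the frame of tray between 0.005 and 0.036 m and x of stub2_center in the frame of tray between -0.126 and 0.126 m and y of stub2_center in the frame of tray between -0.063 and 0.063 m and z of stub2_center in the frame of tray between 0.005 and 0.036 m and x of stub3_center in the frame of tray between -0.126 and 0.126 m and y of stub3_center in the frame of tray between -0.063 and 0.063 m and z of stub3_center in the frame of tray between 0.005 and 0.036 m and x of stub4_center in the frame of tray between -0.126 and 0.126 m and y of stub4_center in the frame of tray between -0.063 and 0.063 m and z of stub4_center in the frame of tray between 0.005 and 0.036 m and x of stub5_center in the frame of tray between -0.126 and 0.126 m and y of stub5_center in the frame of tray between -0.063 and 0.063 m and z of stub5_center in the frame of tray between 0.005 and 0.036 m), for 0.3 s.
At the end, for the whole second after the job is handed in: All three balls rest in the plywood box (centres below its rim), all six bolt ends are inside the tray and on its floor or on one another (below its rim), and the scoop stands level (within 0.1 rad) on the bench itself, less than 4 mm above it, at rest and released (x of ball0_center in the frame of bin between -0.075 and 0.075 m and y of ball0_center in the frame of bin between -0.075 and 0.075 m and z of ball0_center in the frame of bin between 0.01 and 0.056 m and x of ball1_center in the frame of bin between -0.075 and 0.075 m and y of ball1_center in the frame of bin between -0.075 and 0.075 m and z of ball1_center in the frame of bin between 0.01 and 0.056 m and x of ball2_center in the frame of bin between -0.075 and 0.075 m and y of ball2_center in the frame of bin between -0.075 and 0.075 m and z of ball2_center in the frame of bin between 0.01 and 0.056 m and x of stub0_center in the frame of tray between -0.126 and 0.126 m and y of stub0_center in the frame of tray between -0.063 and 0.063 m and z of stub0_center in the frame of tray between 0.005 and 0.036 m and x of stub1_center in the frame of tray between -0.126 and 0.126 m and y of stub1_center in the frame of tray between -0.063 and 0.063 m and z of stub1_center in the frame of tray between 0.005 and 0.036 m and x of stub2_center in the frame of tray between -0.126 and 0.126 m and y of stub2_center in the frame of tray between -0.063 and 0.063 m and z of stub2_center in the frame of tray between 0.005 and 0.036 m and x of stub3_center in the frame of tray between -0.126 and 0.126 m and y of stub3_center in the frame of tray between -0.063 and 0.063 m and z of stub3_center in the frame of tray between 0.005 and 0.036 m and x of stub4_center in the frame of tray between -0.126 and 0.126 m and y of stub4_center in the frame of tray between -0.063 and 0.063 m and z of stub4_center in the frame of tray between 0.005 and 0.036 m and x of stub5_center in the frame of tray between -0.126 and 0.126 m and y of stub5_center in the frame of tray between -0.063 and 0.063 m and z of stub5_center in the frame of tray between 0.005 and 0.036 m and angle between scoop's own z axis and vertical below 0.1 rad and height (world z) of scoop below 0.004 m and linear speed of scoop below 0.03 m/s and linear speed of each of ball0, ball1, ball2 below 0.08 m/s); the robot touches nothing.
It fails at once if the fingers touch a ball or a stub (contact force between the fingers and ball0 above 0.4 N or contact force between the fingers and ball1 above 0.4 N or contact force between the fingers and ball2 above 0.4 N or contact force between the fingers and stub0 above 0.4 N or contact force between the fingers and stub1 above 0.4 N or contact force between the fingers and stub2 above 0.4 N or contact force between the fingers and stub3 above 0.4 N or contact force between the fingers and stub4 above 0.4 N or contact force between the fingers and stub5 above 0.4 N).
It fails at once if the scoop is pressed on the tray with more than 90 N (contact force between scoop and tray above 90 N).
It fails at once if the carton or the hammer is moved more than 30 mm (distance of any of carton, hammer from where it was at the start of the episode above 0.03 m).
It fails at once if the anvil is hit by the robot or the scoop (contact force between anvil and the arm above 5 N or contact force between anvil and the fingers above 5 N or contact force between anvil and scoop above 5 N).
It also fails if it takes over 72 s, if anything falls off the work surface, if the arm or the gripper's body presses on something with over 40 N, if the wrist force passes 120 N, or if a joint passes its speed limit or range.

## Working session

There is one attempt and no reset: what is moved stays moved. The work goes in short steps, Python scripts to look and compute and a shell command to move; the robot and the scene stay as the last step left them, time stands still between calls to the robot, and variables do not carry over. Pictures are saved under pics/ and viewed, at most 10 in all, crops included, and the job is handed in when it is done.

```bash
mkdir -p pics; ls
python3 - <<'E'
from bench import telemetry, viewer, ticket, manip
import cv2
s=telemetry.sense();print(s)
print(manip.pinch_z)
for n in ("scene","side"):
    im=viewer.get_image(n);cv2.imwrite(f"pics/{n}0.png",im[:,:,::-1]);print(n,viewer.get_calibration(n))
print(viewer.get_calibration("wrist"))
E
```

```text
pics
{'time': 0.0, 'joint_positions': array([-8.98287321e-01,  4.08113316e-02,  8.37920540e-02, -5.04447846e-04,
       -1.61549724e+00, -3.33694864e-01]), 'qvel': array([ 8.74845859e-05,  1.64755802e-03,  1.52620077e-03,  4.86576133e-04,
        5.74040051e-04, -1.51887360e-03]), 'joint_efforts': array([ 1.17169664e-03, -3.68211043e+01,  3.47412515e+01,  6.93201676e+00,
       -5.41662550e-03, -5.88445729e-06]), 'tool_pos': array([ 0.19939521, -0.56554133,  0.23026082]), 'ee_rot': array([ 3.13980229e+00, -8.72397550e-05, -2.80275633e+00]), 'ft_force': array([-0.61117635, -0.16760897,  0.2334259 ]), 'wrist_torque': array([-0.04050809,  0.00681537, -0.00701762]), 'grip_force': 0.0, 'width': 0.08550527467599565}
0.0187
scene {'fx': 532.1001771063247, 'fy': 532.1001771063247, 'cx': 270.6259016740925, 'cy': 207.67111005512686, 'rvec': array([ 1.08128003,  2.44825864, -0.96508507]), 'tvec': array([ 0.40267935, -0.18195723,  1.79564163])}
side {'fx': 379.54151487919756, 'fy': 379.54151487919756, 'cx': 286.16187751519647, 'cy': 212.02976751004707, 'rvec': array([ 0.4121761 , -2.68452136,  1.3465677 ]), 'tvec': array([0.46314295, 0.23506001, 1.10963144])}
{'fx': 355.9619901709775, 'fy': 355.9619901709775, 'cx': 281.6774814402588, 'cy': 218.7878249842747, 'mount': array([[-4.07129069e-04, -9.62514268e-01, -2.71230745e-01,
         6.87915790e-02],
       [ 9.99999849e-01, -2.91773937e-04, -4.65627265e-04,
         5.67843668e-04],
       [ 3.69034824e-04, -2.71230894e-01,  9.62514242e-01,
        -1.42471633e-01],
       [ 0.00000000e+00,  0.00000000e+00,  0.00000000e+00,
         1.00000000e+00]])}
```

View pics/scene0.png

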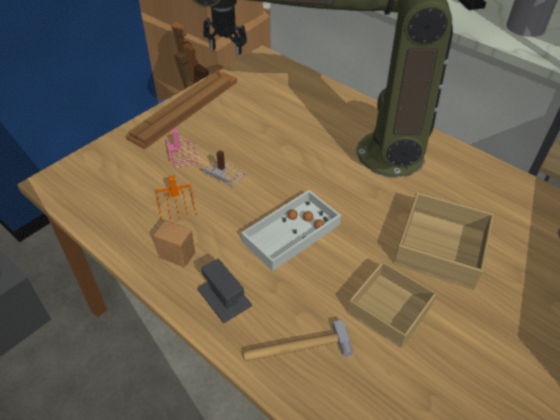

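View pics/side0.png

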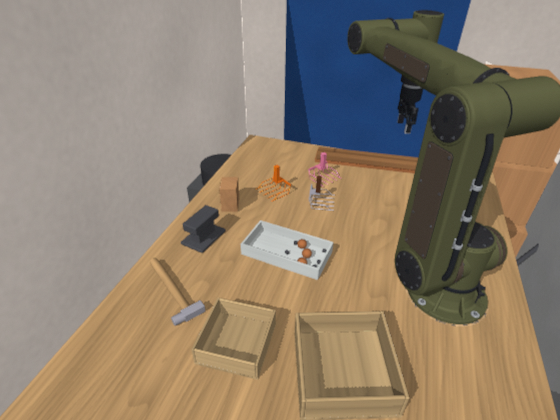

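Scene view: three scoop-like things are the steel scoop with a dark handle (221,158), an orange one (172,185) and a pink one (175,140). The steel one is meant. There are two plywood boxes, at (392,302) and (445,238), and the smaller, at (392,302), is meant. Tray at (292,230), balls near (305,216). I'll confirm in enlarged crops.

```bash
cat > h.py <<'E'
import numpy as np, cv2
from scipy.spatial.transform import Rotation as Ro
from bench import telemetry, viewer
def pose(n):
    if n=="wrist":
        s=telemetry.sense();M=np.eye(4);M[:3,:3]=Ro.from_euler("xyz",s["ee_rot"]).as_matrix();M[:3,3]=s["tool_pos"]
        c=viewer.get_calibration(n);W=M@c["mount"];R=W[:3,:3];o=W[:3,3]
    else:
        c=viewer.get_calibration(n);R=Ro.from_rotvec(c["rvec"]).as_matrix().T;o=-R@c["tvec"]
    return c,R,o
def cast(P,uv,z):
    c,R,o=P;d=R@np.array([(uv[0]-c["cx"])/c["fx"],(uv[1]-c["cy"])/c["fy"],1]);return o+d*(z-o[2])/d[2]
def proj(P,X):
    c,R,o=P;p=R.T@(np.asarray(X)-o);return np.array([c["cx"]+c["fx"]*p[0]/p[2],c["cy"]+c["fy"]*p[1]/p[2]])
E
python3 - <<'E'
from h import *
im=cv2.imread("pics/scene0.png");cv2.imwrite("pics/c1.png",cv2.resize(im[130:270,155:355],None,fx=4,fy=4,interpolation=cv2.INTER_CUBIC))
im2=cv2.imread("pics/side0.png");cv2.imwrite("pics/c2.png",cv2.resize(im2[150:380,185:345],None,fx=2.6,fy=2.6,interpolation=cv2.INTER_CUBIC)) 
P=pose("scene");Q=pose("side");np.set_printoptions(precision=3,suppress=True)
print("handle base",cast(P,(221,158),.08),"bin",cast(P,(392,272),.06),"tray",cast(P,(292,225),.03),"anvil",cast(P,(225,300),0),"carton",cast(P,(175,243),.05),"orange",cast(P,(172,185),.08),"pink",cast(P,(175,140),.08),"big",cast(P,(445,238),.0))
for n,p in (("bin rim",[(385,266),(434,295),(401,341),(350,303)]),("big rim",[(406,197),(492,210),(478,283),(398,254)])):
    print(n,[cast(P,q,.06)[:2] for q in p])
print("tray rim",[cast(P,q,.043)[:2] for q in [(308,193),(340,216),(273,265),(242,237)]])
E
```

```text
handle base [ 0.458 -0.337  0.08 ] bin [0.453 0.296 0.06 ] tray [ 0.485 -0.019  0.03 ] anvil [0.781 0.005 0.   ] carton [ 0.765 -0.204  0.05 ] orange [ 0.639 -0.358  0.08 ] pink [ 0.497 -0.51   0.08 ] big [0.203 0.325 0.   ]
bin rim [array([0.449, 0.272]), array([0.442, 0.414]), array([0.607, 0.423]), array([0.603, 0.272])]
big rim [array([0.195, 0.175]), array([0.072, 0.387]), array([0.334, 0.478]), array([0.392, 0.275])]
tray rim [array([ 0.364, -0.06 ]), array([0.373, 0.068]), array([0.635, 0.043]), array([ 0.622, -0.087])]
```

View pics/c1.png

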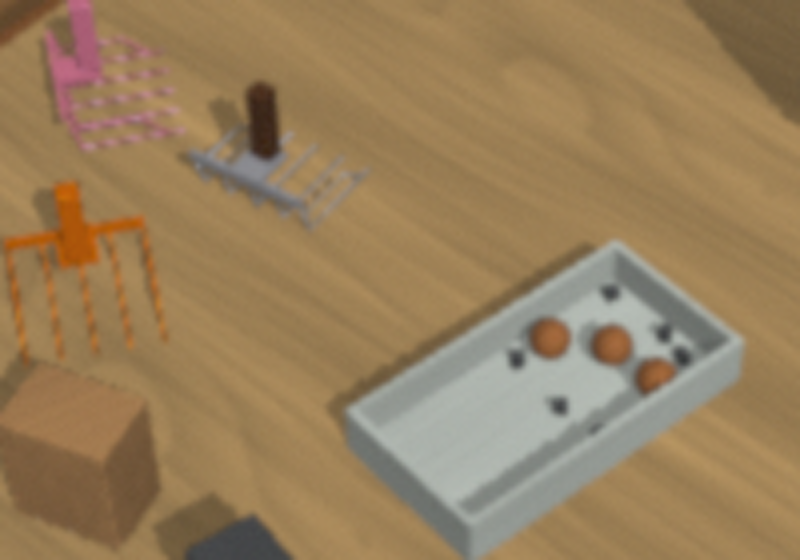

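The crop confirms it. The steel scoop has its dark handle top at crop (262,90), its cross bar from (195,155) to (305,205), and its wires running up-right. The balls are at (550,338), (612,345) and (655,377), toward the near end of the tray.

Run:
```python
from h import *
np.set_printoptions(precision=3,suppress=True)
P=pose("scene")
f=lambda x,y:(155+(x-1.5)/4,130+(y-1.5)/4)
print("htop",cast(P,f(262,90),.110),"hbase",cast(P,f(264,152),.043))
a,b=cast(P,f(195,155),.042),cast(P,f(305,205),.042);d=b-a;print("bar",a,b,np.linalg.norm(d))
t=cast(P,f(368,173),.002);print("tip",t,"yaw perp",np.degrees(np.arctan2(d[1],d[0])))
for q in [(550,338),(612,345),(655,377)]: print("ball",cast(P,f(*q),.024))
T=[cast(P,f(*q),.043) for q in [(616,243),(742,342),(472,520),(348,412)]]
print("tray",T,np.mean(T,0))
s=telemetry.sense();R=Ro.from_euler("xyz",s["ee_rot"]).as_matrix()
print("tool axes",R[:,0],R[:,1],"move in tool mm",1000*R.T@(np.array([.458,-.337,.231])-s["tool_pos"]))
```

```text
htop [ 0.463 -0.333  0.11 ] hbase [ 0.463 -0.337  0.043]
bar [ 0.502 -0.376  0.042] [ 0.483 -0.271  0.042] 0.10646592062038254
tip [ 0.395 -0.291  0.002] yaw perp 100.06692015014356
ball [ 0.448 -0.05   0.024]
ball [ 0.422 -0.012  0.024]
ball [0.426 0.031 0.024]
tray [array([ 0.354, -0.066,  0.043]), array([0.37 , 0.066, 0.043]), array([0.623, 0.03 , 0.043]), array([ 0.611, -0.099,  0.043])] [ 0.489 -0.017  0.043]
tool axes [-0.943 -0.332  0.   ] [-0.332  0.943  0.002] move in tool mm [-319.881  129.626   -0.444]
```

```bash
python3 -m crank '[[[0,0,-7,-40,16,0,0],[0,0,-14,-80,32,0,0],[0,0,-21,-120,49,0,0],[0,0,-28,-160,65,0,0],[0,0,-35,-200,81,0,0],[0,0,-42,-240,98,0,0],[0,0,-49,-280,114,0,0],[0,0,-56,-318,130,0,0]]]' 
python3 -m crank '[[[0,0,-7,0,0,0,0],[0,0,-14,0,0,0,0],[0,0,-21,0,0,0,0],[0,0,-24.6,0,0,0,0],[0,0,-24.6,0,0,0,0]]]'
python3 - <<'E'
from h import *
s=telemetry.sense();print(s["tool_pos"],s["ee_rot"],s["time"])
P=pose("wrist");im=viewer.get_image("wrist");cv2.imwrite("pics/w1.png",im[:,:,::-1])
for X in [(.463,-.335,.11),(.463,-.335,.043),(.395,-.291,.002)]: print(proj(P,X))
E
```

```text
time: 0.77
tool_pos: [0.4497, -0.3426, 0.231]
ee_rot: [3.141, 0.0, -1.819]
ft_force: [1.1, -0.8, -1.2]
width: 0.0855
grip_force: 0.0
time: 1.18
tool_pos: [0.4486, -0.3441, 0.2307]
ee_rot: [3.141, 0.001, -1.393]
ft_force: [-0.1, -0.3, -0.7]
width: 0.0857
grip_force: 0.0
[ 0.44858347 -0.34410687  0.23073187] [ 3.14087831e+00  7.23579480e-04 -1.39345643e+00] 1.1833
[260.87098506 219.35280712]
[264.77433331 200.06875283]
[320.7621356 240.7909091]
```

View pics/w1.png

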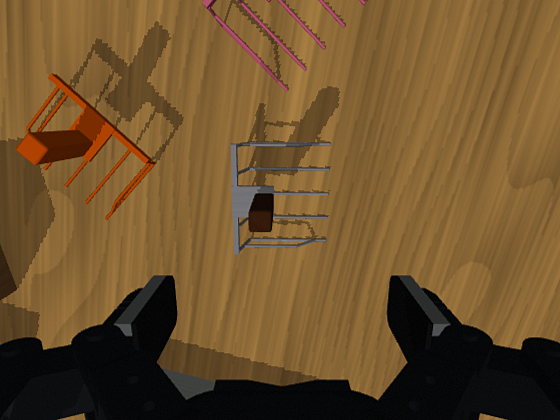

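The wrist view shows the steel scoop with its handle top at (260,219), as predicted, its cross bar from (233,145) to (238,251), and its wire tips at (329,143) to (325,239). Orange and pink are clear of it.

Run:
```python
from h import *
np.set_printoptions(precision=4,suppress=True)
P=pose("wrist")
h=cast(P,(260.5,219),.11);t=cast(P,(328,193),.0015)
a,b=cast(P,(329,143),.0015),cast(P,(325.5,239.5),.0015);c,d=cast(P,(234,145),.042),cast(P,(239,251),.042)
ang=lambda v:np.degrees(np.arctan2(v[1],v[0]))
print(h,t,np.linalg.norm((t-h)[:2]),"fwd",ang(t-h),"perp",ang(a-b)+90,ang(c-d)+90,np.linalg.norm(a-b),np.linalg.norm(c-d))
s=telemetry.sense();R=Ro.from_euler("xyz",s["ee_rot"]).as_matrix()
print("toolx",R[:,0],"tool y ang",ang(R[:,1]),"shift",1000*R.T@(h-s["tool_pos"]))
```

```text
[ 0.4633 -0.3354  0.11  ] [ 0.3983 -0.3447  0.0015] 0.06565919125020434 fwd -171.8188005114762 perp 9.862122741067907 10.580201869088484 0.10436594882011052 0.10324623533876927
toolx [ 0.1725 -0.985  -0.0007] tool y ang -170.06422859540905 shift [ -6.0728 -16.1666 120.8022]
```

```bash
python3 -m crank '[[[0,0,0,-6,-16,25,0],[0,0,0,-6,-16,60,0],[0,0,0,-6,-16,100,0],[0,0,0,-6,-16,135,0],[0,0,0,-6,-16,160,0],[0,0,0,-6,-16,169,0],[0,0,0,-6,-16,169,0],[0,0,0,-6,-16,169,0.3]]]' 100
python3 -m crank '[[[0,0,0,0,0,0,1],[0,0,0,0,0,0,1],[0,0,0,0,0,0,1],[0,0,0,0,0,0,1],[0,0,0,0,0,0,1],[0,0,0,0,0,0,1],[0,0,0,0,0,0,1],[0,0,0,0,0,0,1]]]' 100
```

```text
time: 1.9
tool_pos: [0.4636, -0.3363, 0.0636]
ee_rot: [-3.141, -0.001, -1.397]
ft_force: [0.8, -0.2, 0.7]
width: 0.0753
grip_force: 0.0
time: 2.57
tool_pos: [0.4637, -0.3359, 0.0632]
ee_rot: [-3.141, -0.001, -1.396]
ft_force: [-0.1, 0.6, 4.6]
width: 0.017
grip_force: 97.8
```

```bash
python3 -m crank '[[[0,0,0,0,0,-15,1],[0,0,0,0,0,-40,1],[0,0,0,-10,-5,-75,1],[0,0,3,-35,-20,-105,1],[0,0,6,-65,-37,-115,1],[0,0,9,-98,-56,-120,1],[0,0,12,-131,-75,-120,1],[0,0,15,-164,-94,-120,1]]]'
python3 -m crank '[[[0,0,2,-18,-30,0,1],[0,0,2.7,-35,-58,0,1]]]' >/dev/null
python3 - <<'E'
from h import *
s=telemetry.sense();print(s["tool_pos"],s["ee_rot"],s["time"],s["grip_force"])
P=pose("wrist");im=viewer.get_image("wrist");cv2.imwrite("pics/w2.png",im[:,:,::-1])
R=Ro.from_euler("xyz",s["ee_rot"]).as_matrix();print(R[:,0],R[:,1])
E
```

```text
time: 3.23
tool_pos: [0.5274, -0.1561, 0.182]
ee_rot: [3.141, 0.001, -1.661]
ft_force: [0.6, 0.2, -1.5]
width: 0.0164
grip_force: 97.6
[ 0.5887081  -0.12576918  0.18205279] [ 3.14149738e+00  7.68175651e-04 -1.70484893e+00] 3.4 98.0182957649231
[-1.33651432e-01 -9.91028105e-01 -7.68175576e-04] [-9.91028402e-01  1.33651399e-01  9.52767813e-05]
```

View pics/w2.png

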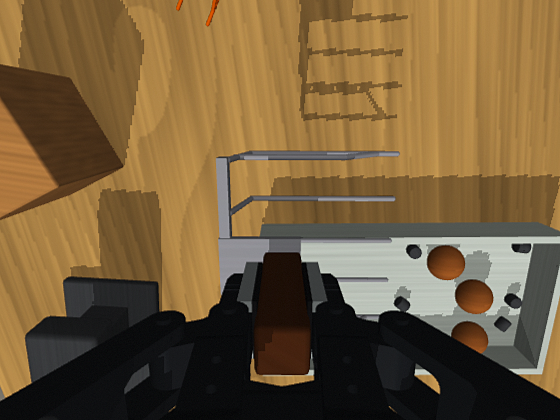

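The wrist view shows the scoop held square. The tray's long rim has its outer corner at about (262,227). Balls are at (446,262), (474,296) and (469,338), and stubs at (414,251), (402,303), (521,247), (514,300) and (502,323).

Run:
```python
from h import *
np.set_printoptions(precision=4,suppress=True)
P=pose("wrist");im=cv2.imread("pics/w2.png")
g=cv2.cvtColor(im,cv2.COLOR_BGR2HSV)
m=((g[:,:,1]<60)&(g[:,:,2]>70)).astype(np.uint8)
top=[]
for u in range(420,556,15):
    r=np.where(m[200:,u])[0]; top.append((u,200+r[0]))
print(top)
for q in [(262,228)]+[top[0],top[-1]]: print(q,cast(P,q,.043)[:2])
tp=np.array([cast(P,q,.043)[:2] for q in top]);l=np.polyfit(tp[:,0],tp[:,1],1);print("edge angle",np.degrees(np.arctan(l[0])))
for q in [(446,262),(474,296),(469,338)]: print("ball",cast(P,q,.024))
c=np.array([.489,-.017]);a=np.radians(172.3)
ex=np.array([np.cos(a),np.sin(a)]);ey=np.array([-ex[1],ex[0]])
for q in tp: print((q-c)@ex,(q-c)@ey)
q=cast(P,(262,228),.043)[:2];print("corner",(q-c)@ex,(q-c)@ey)
for q in [(446,262),(474,296),(469,338)]: b=cast(P,q,.024)[:2]-c;print("ball tray",b@ex,b@ey)
for q in [(414,251),(402,303),(521,247),(514,300),(502,323)]: b=cast(P,q,.014)[:2]-c;print("stub tray",b@ex,b@ey)
print([tuple(np.round(cast(P,q,.1)[:2],3)) for q in [(123,165),(70,78)]])
```

```text
[(420, np.int64(223)), (435, np.int64(223)), (450, np.int64(223)), (465, np.int64(223)), (480, np.int64(223)), (495, np.int64(222)), (510, np.int64(222)), (525, np.int64(222)), (540, np.int64(223)), (555, np.int64(230))]
(262, 228) [ 0.6101 -0.108 ]
(420, np.int64(223)) [ 0.4815 -0.095 ]
(555, np.int64(230)) [ 0.3715 -0.0742]
edge angle -8.968340520361082
ball [ 0.4524 -0.0485  0.024 ]
ball [ 0.4269 -0.0108  0.024 ]
ball [0.4311 0.0337 0.024 ]
-0.0030439973514056265 0.07832531554779747
0.009225577768636084 0.07833519825029031
0.021497598927737678 0.07834508292297984
0.0337720668574286 0.07835496956645531
0.046048982289529874 0.07836485818130613
0.058188270610227785 0.0792262822094144
0.07046029222677332 0.07923625174001445
0.08273475964130539 0.079246223257529
0.0951811336886815 0.07840443236626049
0.10873318249801785 0.07241321154840756
corner -0.13219296573156808 0.07394926795624773
ball tray 0.032082381752977056 0.03611532393592333
ball tray 0.06237603369140224 0.0022184954234293636
ball tray 0.06419524164370333 -0.04246156772836965
stub tray 0.006137510878653064 0.04284244415263542
stub tray 4.3242233265873824e-05 -0.010579172536424205
stub tray 0.10430189600402041 0.0468275293110689
stub tray 0.1075474763099466 -0.0073438394991284465
stub tray 0.1002439321169202 -0.03239756629976965
[(np.float64(0.684), np.float64(-0.177)), (np.float64(0.702), np.float64(-0.23))]
```

Run:
```python
from h import *
P=pose("wrist")
c=np.array([.489,-.017]);a=np.radians(172.3)
ex=np.array([np.cos(a),np.sin(a)]);ey=np.array([-ex[1],ex[0]])
for q in [(262,225),(330,224),(420,223),(525,222)]: b=cast(P,q,0)[:2]-c;print("base",b@ex,b@ey)
im=cv2.imread("pics/w2.png");print([im[y,470].tolist() for y in range(216,246,2)])
for y in (234,236,238,240,242):b=cast(P,(470,y),.043)[:2]-c;print(y,b@ey)
```

```text
base -0.1345234528826234 0.06356519786433495
base -0.07036859276682247 0.06460106232863563
base 0.014508383469816274 0.0656529398446772
base 0.11351968161841816 0.06671591010692202
[[50, 94, 125], [50, 94, 125], [49, 94, 125], [68, 88, 102], [81, 87, 82], [82, 87, 84], [80, 86, 81], [81, 86, 81], [80, 86, 81], [78, 83, 80], [64, 68, 67], [199, 208, 201], [189, 198, 192], [191, 200, 194], [184, 194, 188]]
234 0.0689025042530699
236 0.0671652873097544
238 0.06542246879197257
240 0.06367402156295299
242 0.061919918310355614
```

```bash
python3 -m crank '[[[0,0,0,-30,8,0,1],[0,0,0,-62,17,-20,1],[0,0,-0.5,-90,24,-50,1],[0,0,-0.5,-92,26,-60,1],[0,0,-0.5,-92,26,-60,1],[0,0,-0.5,-92,26,-60,1]]]'
python3 - <<'E'
from h import *
s=telemetry.sense();print(s["tool_pos"],s["ee_rot"])
P=pose("wrist");im=viewer.get_image("wrist");cv2.imwrite("pics/w3.png",im[:,:,::-1])
R=Ro.from_euler("xyz",s["ee_rot"]).as_matrix();print("to go",1000*R.T@(np.array([.5757,-.0303,.072])-s["tool_pos"]))
E
```

```text
time: 3.95
tool_pos: [0.5746, -0.0331, 0.2418]
ee_rot: [3.141, 0.001, -1.696]
ft_force: [-0.4, -0.6, -2.2]
width: 0.0165
grip_force: 98.4
[ 0.57462225 -0.03308141  0.24182651] [ 3.14117888e+00  6.94091574e-04 -1.69560427e+00]
to go [ -2.77606168  -0.79339729 169.82816194]
```

View pics/w3.png

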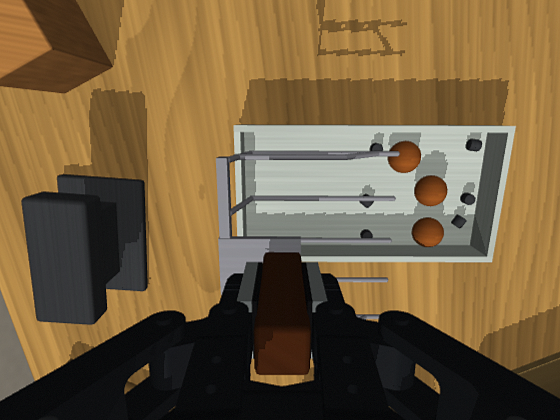

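I moved up instead of down, but harmlessly, and the whole tray is now in view. Rim corners are at (234,126), (515,126) and (492,262). Balls are at (404,156), (431,190) and (428,232). Stubs are at (376,148), (366,200), (366,235), (474,145), (468,198) and (459,221).

Run:
```python
from h import *
np.set_printoptions(precision=4,suppress=True)
P=pose("wrist")
A,B,C=[cast(P,q,.043)[:2] for q in [(234,125.5),(515.5,125.5),(492.5,262.5)]]
print(A,B,C,np.linalg.norm(A-B),np.linalg.norm(B-C))
ex=(B-A)/np.linalg.norm(B-A);print("yaw",np.degrees(np.arctan2(ex[1],ex[0])),np.degrees(np.arctan2(*(B-C)[::-1]))+90)
ey=np.array([-ex[1],ex[0]])
c=(A+C)/2;print("centre",c)
for n,z,L in (("ball",.024,[(404,156),(431,190),(428,232)]),("stub",.014,[(376,148),(366,200),(366,235),(474,145),(468,198),(459,221)])):
    for q in L: b=cast(P,q,z)[:2]-c;print(n,1000*np.array([b@ex,b@ey]))
t=cast(P,(398,154),.183-.0)[:2];s=telemetry.sense();R=Ro.from_euler("xyz",s["ee_rot"]).as_matrix()
zz=s["tool_pos"][2]-.0632+.0015
for q in [(398,154),(394,198),(390,239),(387,280)]: v=R.T@(cast(P,q,zz)-s["tool_pos"]);print("tip in tool",v*1000)
print("tool y ang",np.degrees(np.arctan2(*R[:2,1][::-1])))
```

```text
[ 0.6095 -0.1006] [ 0.3511 -0.0678] [0.3676 0.0677] 0.26053645079223686 0.13650175646545648
yaw 172.7764090308214 -6.95401532446887
centre [ 0.4886 -0.0164]
ball [35.758  38.4121]
ball [66.6991  3.8855]
ball [ 68.6694 -41.3522]
stub [ 9.8256 45.4954]
stub [ 3.1079 -8.8424]
stub [  5.6251 -47.9704]
stub [109.5465  48.4894]
stub [111.275   -6.7216]
stub [105.1502 -32.1214]
tip in tool [48.9059 66.2356 61.8386]
tip in tool [23.3953 66.1397 61.8435]
tip in tool [-2.0013 65.8788 61.8481]
tip in tool [-29.1314  66.2274  61.8543]
tool y ang 172.80221457554381
```

```bash
python3 -m crank '[[[0,0,0,1,1.5,30,1],[0,0,0,1,1.5,65,1],[0,0,0,1,1.5,100,1],[0,0,0,1,1.5,130,1],[0,0,0,1,1.5,150,1],[0,0,0,1,1.5,160,1],[0,0,0,1,1.5,160,1],[0,0,0,1,1.5,160,1]]]'
python3 - <<'E'
from h import *
P=pose("wrist");im=viewer.get_image("wrist");cv2.imwrite("pics/w4.png",im[:,:,::-1])
E
```

```text
time: 4.67
tool_pos: [0.573, -0.035, 0.0822]
ee_rot: [3.141, -0.001, -1.697]
ft_force: [-0.1, -0.1, -0.5]
width: 0.017
grip_force: 98.4
```

View pics/w4.png

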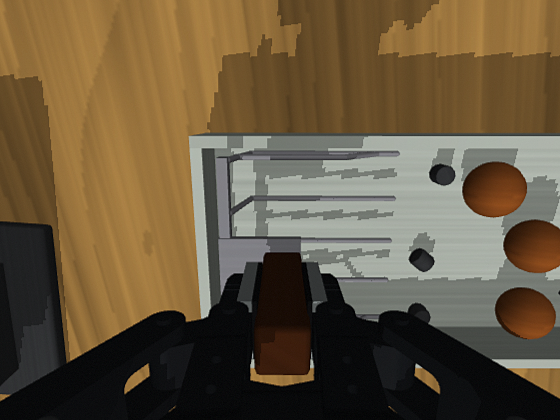

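The scoop is inside the tray. Its wire tips are at rows 154, 198, 239, 279 and 316. The stubs at (442,174) and (422,260) lie in lanes, and the one at (419,315) is in line with the fifth wire. I'll lower, ease 1.5 mm sideways and advance slowly.

```bash
python3 -m crank '[[[0,0,0,1,0,4,1],[0,0,0,1.5,0,8,1],[0,0,0,1.5,0,9,1],[0,0,0,1.5,0,9,1],[0,0,0,1.5,0,9,1]]]'
python3 -m crank '[[[0,0,0,0,5,0,1],[0,0,0,0,10,0,1],[0,0,0,0,15,0,1],[0,0,0,0,20,0,1],[0,0,0,0,25,0,1],[0,0,0,0,30,0,1],[0,0,0,0,35,0,1],[0,0,0,0,40,0,1]]]'
python3 - <<'E'
from h import *
im=viewer.get_image("wrist");cv2.imwrite("pics/w5.png",im[:,:,::-1])
E
```

```text
time: 5.13
tool_pos: [0.573, -0.0357, 0.0735]
ee_rot: [-3.141, 0.0, -1.696]
ft_force: [0.2, -0.4, -0.9]
width: 0.0167
grip_force: 98.4
time: 5.8
tool_pos: [0.5327, -0.0306, 0.0734]
ee_rot: [-3.142, 0.0, -1.696]
ft_force: [-0.2, -0.1, -1.2]
width: 0.0171
grip_force: 98.4
```

View pics/w5.png

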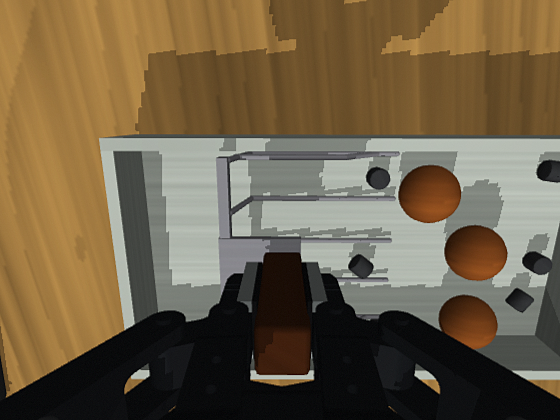

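Two stubs, at (377,177) and (361,266), are now inside lanes and the third has slipped behind the finger. Balls are at (430,193), (475,252) and (467,322). The end stubs at (549,171), (537,262) and (519,299) line up with gaps, so I'll continue.

```bash
python3 -m crank '[[[0,0,0,0,5,0,1],[0,0,0,0,10,0,1],[0,0,0,0,15,0,1],[0,0,0,0,20,0,1],[0,0,0,0,25,0,1],[0,0,0,0,30,0,1],[0,0,0,0,35,0,1],[0,0,0,0,40,0,1]]]'
python3 -m crank '[[[0,0,0,0,5,0,1],[0,0,0,0,10,0,1],[0,0,0,0,15,0,1],[0,0,0,0,20,0,1],[0,0,0,0,25,0,1],[0,0,0,0,30,0,1],[0,0,0,0,35,0,1],[0,0,0,0,40,0,1]]]'
python3 -m crank '[[[0,0,0,0,3,0,1],[0,0,0,0,6,0,1],[0,0,0,0,9,0,1],[0,0,0,0,12,0,1],[0,0,0,0,12,0,1],[0,0,0,0,12,0,1]]]'
cat > look.py <<'E'
from h import *
import sys
np.set_printoptions(precision=1,suppress=True)
P=pose("wrist");im=viewer.get_image("wrist");cv2.imwrite(f"pics/{sys.argv[1]}.png",im[:,:,::-1])
g=cv2.cvtColor(im,cv2.COLOR_RGB2HSV)
m=((g[:,:,0]<14)&(g[:,:,1]>140)&(g[:,:,2]>60)).astype(np.uint8)
n,_,st,ce=cv2.connectedComponentsWithStats(m)
s=telemetry.sense();R=Ro.from_euler("xyz",s["ee_rot"]).as_matrix()
c=np.array([.4886,-.0164]);a=np.radians(172.78);ex=np.array([np.cos(a),np.sin(a)]);ey=np.array([-ex[1],ex[0]])
b=s["tool_pos"][:2]-c;print("tcp tray",1000*b@ex,1000*b@ey,"tip x",1000*b@ex+66.5,"t",s["time"])
for i in range(1,n):
    if st[i,4]>150:
        X=cast(P,ce[i],.024);b=X[:2]-c;print("ball px",ce[i],st[i],"tray",1000*b@ex,1000*b@ey,"tool",1000*R.T@(X-s["tool_pos"]))
E
python3 look.py w6
```

```text
time: 6.52
tool_pos: [0.493, -0.0256, 0.0733]
ee_rot: [3.142, 0.0, -1.696]
ft_force: [-0.1, 0.2, -1.4]
width: 0.0169
grip_force: 98.4
time: 7.18
tool_pos: [0.4533, -0.0206, 0.0732]
ee_rot: [3.141, 0.0, -1.696]
ft_force: [0.1, 0.5, -2.1]
width: 0.0168
grip_force: 98.4
time: 7.68
tool_pos: [0.4422, -0.0191, 0.0735]
ee_rot: [-3.141, 0.0, -1.696]
ft_force: [1.5, 0.1, -1.7]
width: 0.0168
grip_force: 98.2
tcp tray 45.731334166205095 8.46755388746782 tip x 112.2313341662051 t 7.7333
ball px [376.8 185.2] [ 347  156   60   58 2632] tray 97.83340375232197 41.72498680134372 tool [33.2 52.2 49.4]
ball px [383.8 275.8] [ 344  235   76   87 3650] tray 105.86613626279924 -12.070770910649061 tool [-20.6  60.1  49.4]
ball px [287.4 350.5] [ 262  333   44   40 1280] tray 49.521445330657855 -62.96142846268192 tool [-71.4   3.8  49.5]
```

View pics/w6.png

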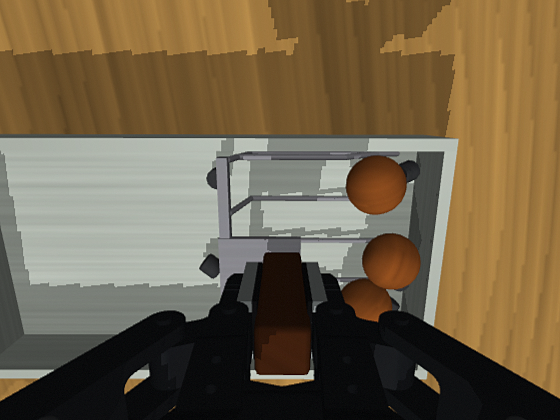

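All three balls are over the bed at the tray's end, at (376,185), (391,262) and (367,300), and the stubs have passed through. I'll advance the last few mm, then tilt the tips up in place.

```bash
python3 -m crank '[[[0,0,0,0,2,0,1],[0,0,0,0,4,0,1],[0,0,0,0,6,0,1],[0,0,0,0,8,0,1],[0,0,0,0,8,0,1]]]'
python3 -m crank '[[[-2,0,0,0,-2,-1,1],[-4,0,0,0,-4,-2,1],[-6,0,0,0,-6,-3,1],[-8,0,0,0,-8,-4,1],[-10,0,0,0,-10,-5,1],[-12,0,0,0,-12,-6,1],[-14,0,0,0,-14,-7,1],[-16,0,0,0,-16,-8,1]]]'
python3 look.py w7
```

```text
time: 8.15
tool_pos: [0.4385, -0.0172, 0.0756]
ee_rot: [-3.13, 0.004, -1.697]
ft_force: [16.1, 0.0, -5.1]
width: 0.0169
grip_force: 98.9
time: 8.82
tool_pos: [0.4497, -0.0202, 0.0811]
ee_rot: [2.859, -0.0, -1.696]
ft_force: [-0.0, -1.0, -0.8]
width: 0.017
grip_force: 99.7
tcp tray 37.77651171125681 8.779777990864286 tip x 104.2765117112568 t 8.8667
ball px [391.2 180.3] [ 362  151   58   58 2575] tray 126.53948424935244 39.570517662537384 tool [30.7 69.3 79.3]
ball px [337.1 265.7] [ 301  230   67   89 2487] tray 92.01934250438411 -14.156911874249706 tool [-23.   36.1  69.6]
ball px [285.6 349.7] [ 258  333   49   40 1422] tray 57.59400583358394 -69.84179244128757 tool [-78.7   3.1  59.8]
```

```bash
python3 -m crank '[[[0,0,0,0,0,0,1],[0,0,0,0,0,0,1],[0,0,0,0,0,0,1],[0,0,0,0,0,0,1]]]'
cat > size.py <<'E'
from h import *
import sys
np.set_printoptions(precision=1,suppress=True)
# ball centres in tool frame from apparent size (32 mm)
def run(name):
    im=cv2.imread(f"pics/{name}.png");g=cv2.cvtColor(im,cv2.COLOR_BGR2HSV)
    m=((g[:,:,0]<14)&(g[:,:,1]>140)&(g[:,:,2]>60)).astype(np.uint8)*255
    m[270:,225:325]=0
    c=viewer.get_calibration("wrist");M=c["mount"]
    cs,_=cv2.findContours(m,cv2.RETR_EXTERNAL,cv2.CHAIN_APPROX_NONE)
    for k in cs:
        if cv2.contourArea(k)<200: continue
        (u,v),r=cv2.minEnclosingCircle(k);A=cv2.contourArea(k);d=c["fx"]*.016/r
        p=M@np.array([(u-c["cx"])/c["fx"]*d,(v-c["cy"])/c["fy"]*d,d,1])
        print(name,"px",(round(u),round(v),round(r,1)),"fill",round(A/np.pi/r/r,2),"scoop x,y,z",1000*np.array([p[1],p[0],.063-p[2]]))
for n in sys.argv[1:]: run(n)
E
python3 look.py w8|head -1; python3 size.py w6 w7 w8
```

```text
time: 9.2
tool_pos: [0.4496, -0.0201, 0.0815]
ee_rot: [2.863, 0.0, -1.696]
ft_force: [-0.3, 0.4, -1.9]
width: 0.0165
grip_force: 99.3
tcp tray 38.22140211804831 8.57121501894538 tip x 104.7214021180483 t 9.25
w6 px (382, 278, 46.3) fill 0.52 scoop x,y,z [34.8 15.4 92.6]
w6 px (376, 185, 30.2) fill 0.89 scoop x,y,z [50.2 34.5 18.7]
w7 px (340, 277, 48.0) fill 0.32 scoop x,y,z [19.6 17.6 96.4]
w7 px (390, 180, 30.2) fill 0.87 scoop x,y,z [57.5 36.9 18.5]
w8 px (390, 179, 30.1) fill 0.87 scoop x,y,z [57.8 37.2 17.8]
```

```bash
python3 -m crank '[[[-1,0,0,0,-2,-1,1],[-2,0,0,0,-4,-2,1],[-3,0,0,0,-6,-3,1],[-4,0,0,0,-8,-4,1],[-4,0,0,0,-10,-5,1],[-4,0,0,0,-10,-5,1],[-4,0,0,0,-10,-5,1]]]'
python3 look.py w9; python3 size.py w9
```

```text
time: 9.83
tool_pos: [0.4609, -0.0216, 0.0831]
ee_rot: [2.792, -0.0, -1.697]
ft_force: [-0.2, -0.5, -2.6]
width: 0.0169
grip_force: 99.4
tcp tray 26.954638830676416 8.655805702368806 tip x 93.45463883067642 t 9.8833
ball px [391.7 180.3] [ 363  151   58   58 2543] tray 125.40110029511665 37.88197840313174 tool [29.2 72.2 89.3]
ball px [286.4 350.1] [ 259  334   48   39 1170] tray 51.88019457581024 -73.01419397302989 tool [-81.7   3.1  64.1]
w9 px (390, 180, 30.2) fill 0.86 scoop x,y,z [57.6 37.1 18.4]
```

```bash
python3 -m crank '[[[0,0,0,0,2,-5,1],[0,0,0,0,6,-16,1],[0,0,0,0,11,-30,1],[0,0,0,0,17,-47,1],[0,0,0,0,23,-64,1],[0,0,0,0,29,-80,1],[0,0,0,0,34,-93,1],[0,0,0,0,36,-99,1]]]'
python3 -m crank '[[[0,0,0,0,0,0,1],[0,0,0,0,0,0,1],[0,0,0,0,0,0,1],[0,0,0,0,0,0,1],[0,0,0,0,0,0,1]]]'
python3 look.py w10; python3 size.py w10
python3 - <<'E'
from h import *
o=[]
s=telemetry.sense()
for n in ("scene","side"):
    P=pose(n);im=viewer.get_image(n)[:,:,::-1];cv2.imwrite(f"pics/{n}1.png",im)
    g=cv2.cvtColor(im,cv2.COLOR_BGR2HSV);m=((g[:,:,0]<14)&(g[:,:,1]>140)&(g[:,:,2]>60)).astype(np.uint8)
    u=proj(P,s["tool_pos"]-[0.03,0,.05]).astype(int);t=proj(P,[.489,-.016,.02]).astype(int);print(n,u,t)
    nn,_,st,ce=cv2.connectedComponentsWithStats(m)
    for i in range(1,nn):
        if st[i,4]>12 and abs(ce[i]-u).max()<70: print(n,"ball-like",ce[i],st[i,4])
    c=(u+t)//2;x0,y0=np.clip(c-[65,75],0,[420,260]);o.append(cv2.resize(im[y0:y0+150,x0:x0+130],None,fx=3,fy=3,interpolation=cv2.INTER_CUBIC))
w=cv2.resize(cv2.imread("pics/w10.png"),(0,0),fx=.001,fy=.001) if 0 else None
cv2.imwrite("pics/m1.png",np.hstack(o))
E
```

```text
time: 10.55
tool_pos: [0.4615, -0.0217, 0.1923]
ee_rot: [2.797, 0.001, -1.696]
ft_force: [0.5, 0.3, -1.4]
width: 0.0168
grip_force: 99.3
time: 10.97
tool_pos: [0.4605, -0.0216, 0.1879]
ee_rot: [2.791, -0.0, -1.696]
ft_force: [0.4, 0.2, -1.8]
width: 0.0167
grip_force: 99.4
tcp tray 27.193762054667783 8.69864332408436 tip x 93.69376205466779 t 11.0167
ball px [391.8 180.3] [ 362  151   59   58 2537] tray 206.19216504160877 16.817082284326176 tool [  8.  111.8 215.5]
ball px [286.  350.1] [ 259  334   48   39 1211] tray 92.12034942093987 -154.17099822663664 tool [-163.     4.6  176.2]
w10 px (390, 179, 30.3) fill 0.85 scoop x,y,z [57.4 37.3 18.7]
scene [305 188] [291 228]
scene ball-like [308.50909091 169.41818182] 55
scene ball-like [298.78125 176.875  ] 32
scene ball-like [310.62745098 193.82352941] 102
side [306 222] [286 248]
side ball-like [316.77272727 159.09090909] 22
side ball-like [295.32941176 203.67058824] 85
side ball-like [324.83783784 213.22972973] 74
side ball-like [299.36470588 223.82352941] 85
```

Run:
```python
from h import *
np.set_printoptions(precision=1,suppress=True)
s=telemetry.sense();R=Ro.from_euler("xyz",s["ee_rot"]).as_matrix()
W=lambda x,y,z:s["tool_pos"]+R@np.array([y,x,63-z])/1000
for p in [(57,37,15),(-10,37,15),(-5,13,15),(-5,-13,15),(-5,-36,15),(57,-39,15),(57,-13,15)]:
    print(p,W(*p)*1000,"scene",proj(pose("scene"),W(*p)),"side",proj(pose("side"),W(*p)))
for n,L in (("side",[(295.3,203.7),(324.8,213.2),(299.4,223.8)]),("scene",[(310.6,193.8),(298.8,176.9)])):
    for q in L:
        # intersect ray with plane 15 mm above the scoop's underside
        c,RR,o=pose(n);d=RR@np.array([(q[0]-c["cx"])/c["fx"],(q[1]-c["cy"])/c["fy"],1]);nn=R[:,2];p0=W(0,0,14)
        X=o+d*((p0-o)@nn)/(d@nn);v=1000*R.T@(X-s["tool_pos"]);print(n,q,"scoop x,y if on bed",v[1],v[0],"| z",X[2]*1000)
```

```text
(57, 37, 15) [386.6 -49.5 162.8] scene [307.9 169.4] side [323.4 213. ]
(-10, 37, 15) [449.  -57.4 139.8] scene [291.1 185.3] side [303.5 213.6]
(-5, 13, 15) [447.4 -33.  141.5] scene [298.2 188.7] side [302.  217.8]
(-5, -13, 15) [450.6  -7.2 141.5] scene [304.5 193.8] side [298.7 222.7]
(-5, -36, 15) [453.5  15.6 141.5] scene [310.3 198.3] side [295.7 227.1]
(57, -39, 15) [396.1  25.9 162.7] scene [326.8 183.7] side [314.4 227.5]
(57, -13, 15) [392.8   0.1 162.7] scene [320.2 178.7] side [317.6 222.4]
side (295.3, 203.7) scoop x,y if on bed -67.09259340643641 100.71036893028398 | z 119.29719935037319
side (324.8, 213.2) scoop x,y if on bed 61.34443749347542 37.05865291202345 | z 163.3051392587821
side (299.4, 223.8) scoop x,y if on bed -0.9220421903583382 -17.538090552145324 | z 141.95211505085592
scene (310.6, 193.8) scoop x,y if on bed 5.9431788639564065 -25.861110814523084 | z 144.30339817435532
scene (298.8, 176.9) scoop x,y if on bed 23.36169021686095 40.34307064475379 | z 150.2873935230551
```

View pics/m1.png

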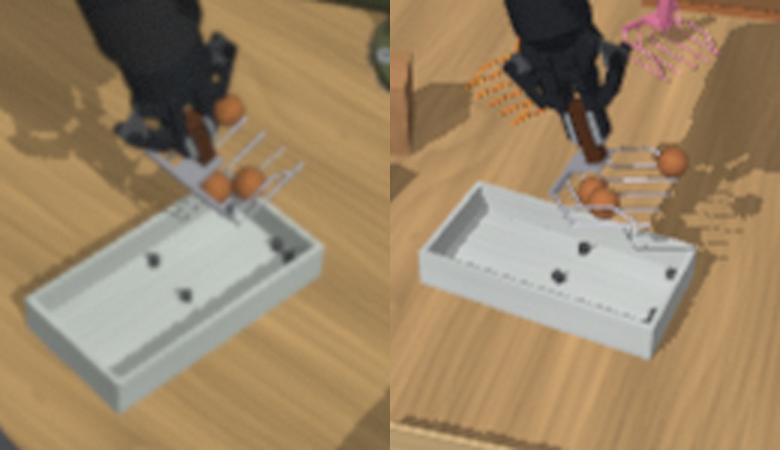

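The picture shows all three balls borne on the scoop above the tray, with the bolt ends in the tray. Next I'll refine the bin position and work out the carry.

```bash
cat > go.py <<'E'
from h import *
import sys
np.set_printoptions(precision=1,suppress=True)
s=telemetry.sense();R=Ro.from_euler("xyz",s["ee_rot"]).as_matrix()
def to(x,y,z): print("tool shift",1000*R.T@(np.array([x,y,z])-s["tool_pos"]))
E
python3 - <<'E'
from go import *
S=pose("side");P=pose("scene")
a=[cast(S,q,.06)[:2]*1000 for q in [(229,302),(276,311),(252,372),(195,362)]]
b=[cast(P,q,.06)[:2]*1000 for q in [(385,266),(434,295),(401,341),(350,303)]]
print("side",a,np.mean(a,0));print("scene",b,np.mean(b,0))
to(.571,.345,.188);to(.571,.345,.2)
print("y ang",R[:,0],R[:,1],R[:,2])
E
```

```text
side [array([559.2, 270.2]), array([433.9, 260.2]), array([432.8, 433.9]), array([562.8, 450. ])] [497.2 353.6]
scene [array([448.7, 271.8]), array([441.6, 414.1]), array([606.7, 423.3]), array([602.9, 272. ])] [525.  345.3]
tool shift [-377.5  -59.8  -21.6]
tool shift [-377.5  -55.7  -32.9]
y ang [-0.1 -1.   0. ] [-0.9  0.1  0.3] [-0.3  0.  -0.9]
```

Run:
```python
from go import *
for n,L in (("scene",[(385,266),(434,295),(401,341),(350,303)]),("side",[(227,301),(276,307),(250,372),(195,359)])):
    P=pose(n);g=cv2.cvtColor(cv2.imread(f"pics/{n}0.png"),cv2.COLOR_BGR2GRAY)
    ls=cv2.createLineSegmentDetector().detect(g)[0][:,0]
    k=[l for l in ls if np.hypot(l[2]-l[0],l[3]-l[1])>22 and min(x[0] for x in L)-8<min(l[0],l[2]) and max(l[0],l[2])<max(x[0] for x in L)+8 and min(x[1] for x in L)-8<min(l[1],l[3]) and max(l[1],l[3])<max(x[1] for x in L)+35]
    for l in k: print(n,l,"| z60:",cast(P,l[:2],.06)[:2]*1000,cast(P,l[2:],.06)[:2]*1000)
```

```text
scene [432.5 293.9 404.3 333. ] | z60: [441.3 409.6] [583.6 417.5]
scene [378.8 263.9 348.5 299.7] | z60: [454.  255.8] [597.6 263.6]
scene [411.3 292.9 379.5 274.2] | z60: [474.6 368.4] [480.4 276.1]
scene [399.1 346.6 345.3 311.7] | z60: [622.1 428. ] [630.9 278.6]
scene [384.  263.8 431.7 292.2] | z60: [444.4 265.7] [438.  405.4]
scene [389.7 322.1 410.8 294.5] | z60: [582.  375.2] [479.6 370. ]
scene [349.9 301.1 404.1 336. ] | z60: [598.7 268.4] [590.7 421.6]
scene [407.5 333.9 430.4 301.7] | z60: [580.5 424.5] [465.1 417.8]
scene [353.  299.3 372.4 276.1] | z60: [589.1 271.1] [497.8 266.1]
side [254.6 362.4 193.3 347.6] | z60: [435.6 410.7] [583.8 418.5]
side [274.4 309.2 221.9 298.2] | z60: [439.5 256.2] [582.1 264.2]
side [193.8 347.2 217.  300.7] | z60: [583.1 417.2] [590.5 275.8]
side [257.6 362.9 274.7 310.3] | z60: [428.7 409.9] [437.6 259.2]
side [275.7 359.4 258.4 377.2] | z60: [392.6 389.4] [415.2 441. ]
side [249.2 300.2 277.3 306.4] | z60: [511.5 248.5] [435.3 245.3]
side [214.6 344.7 255.7 354.1] | z60: [540.2 396.7] [440.4 390.4]
side [228.2 314.4 215.2 343.5] | z60: [545.2 307.2] [540.3 393.2]
side [220.3 310.5 202.5 347.2] | z60: [569.1 302.1] [563.9 411.1]
side [208.2 354.1 250.6 364.4] | z60: [543.5 423.3] [442.2 417.9]
side [200.5 363.6 222.  368.8] | z60: [549.3 449.8] [498.6 446.7]
side [222.2 403.7 232.5 374.6] | z60: [466.2 517. ] [471.2 452.4]
side [275.9 320.7 259.5 371.9] | z60: [424.9 288.7] [417.1 428.7]
```

```bash
python3 -m crank '[[[1,0,0,-7,-1,-0.4,1],[2,0,0,-22,-3,-1,1],[3,0,0,-44,-6,-2,1],[4,0,0,-69,-10,-4,1],[5,0,0,-98,-14,-5,1],[6,0,0,-127,-18,-7,1],[7,0,0,-157,-22,-8,1],[8,0,0,-186,-26,-10,1]]]'
python3 -m crank '[[[0,0,0,-28,-4,-1,1],[0,0,0,-57,-8,-2,1],[0,0,0,-85,-13,-3,1],[0,0,0,-114,-17,-4,1],[0,0,0,-139,-21,-4,1],[0,0,0,-158,-23,-5,1],[0,0,0,-173,-26,-6,1],[0,0,0,-178,-26,-6,1]]]'
python3 -m crank '[[[0,0,0,0,0,0,1],[0,0,0,0,0,0,1],[0,0,0,0,0,0,1]]]'
python3 - <<'E'
from go import *
to(.561,.333,.138)
print(s["ee_rot"],1000*s["tool_pos"],s["joint_positions"])
W=lambda x,y,z:s["tool_pos"]+R@np.array([y,x,63-z])/1000
for n in ("scene","side"):
    P=pose(n);im=viewer.get_image(n)[:,:,::-1];cv2.imwrite(f"pics/{n}2.png",im)
    g=cv2.cvtColor(im,cv2.COLOR_BGR2HSV);m=((g[:,:,0]<14)&(g[:,:,1]>140)&(g[:,:,2]>60)).astype(np.uint8)
    u=proj(P,W(20,0,10));nn,_,st,ce=cv2.connectedComponentsWithStats(m)
    print(n,u,"exp",[proj(P,W(*p)) for p in [(57,37,15),(-5,-13,15),(-3,-36,15)]])
    for i in range(1,nn):
        if st[i,4]>12 and abs(ce[i]-u).max()<60: print(n,"ball-like",ce[i],st[i,4])
E
```

```text
time: 11.78
tool_pos: [0.5117, 0.1615, 0.1893]
ee_rot: [2.934, 0.001, -1.696]
ft_force: [0.7, -0.8, -1.7]
width: 0.0167
grip_force: 99.3
time: 12.45
tool_pos: [0.5602, 0.3352, 0.1886]
ee_rot: [2.931, -0.0, -1.695]
ft_force: [0.0, -0.2, -2.1]
width: 0.0168
grip_force: 99.3
time: 12.7
tool_pos: [0.5604, 0.332, 0.19]
ee_rot: [2.933, 0.0, -1.697]
ft_force: [-0.6, 0.1, -1.0]
width: 0.0171
grip_force: 99.3
tool shift [ -1.  -11.3  50.8]
[ 2.9  0.  -1.7] [560.4 332.  190. ] [ 0.7  0.3  0.4 -0.2 -1.8 -0.9]
scene [393.6 280.1] exp [array([392.3, 259.9]), array([390.7, 289.4]), array([398.9, 295.2])]
scene ball-like [404.3 290.2] 96
scene ball-like [393.  291.1] 43
side [226.8 303. ] exp [array([247.6, 293.2]), array([214.3, 303.4]), array([209.5, 310.9])]
side ball-like [210.3 282.5] 109
side ball-like [248.9 294. ] 128
side ball-like [214.5 307.6] 212
```

```bash
python3 -m crank '[[[0,0,0,-1,-4,8,1],[0,0,0,-2,-10,20,1],[0,0,0,-3,-16,33,1],[0,0,0,-3,-22,45,1],[0,0,0,-3,-25,52,1],[0,0,0,-3,-26,54,1],[0,0,0,-3,-26,54,1]]]'
python3 -m crank '[[[3,0,0,0,0,0,1],[6,0,0,0,0,0,1],[9,0,0,0,0,0,1],[12,0,0,0,0,0,1],[15,0,0,0,0,0,1],[18,0,0,0,0,0,1],[20,0,0,0,0,0,1],[22,0,0,0,0,0,1]]]'
python3 -m crank '[[[0,0,0,0,0,0,1],[0,0,0,0,0,0,1],[0,0,0,0,0,0,1],[0,0,0,0,0,0,1],[0,0,0,0,0,0,1],[0,0,0,0,0,0,1]]]'
python3 -m crank '[[[4,0,0,0,0,0,1],[8,0,0,0,0,0,1],[12,0,0,0,0,0,1],[16,0,0,0,0,0,1],[20,0,0,0,0,0,1],[24,0,0,0,0,0,1],[24,0,0,0,0,0,1],[24,0,0,0,0,0,1]]]'
cat > balls.py <<'E'
from go import *
import sys
for n in ("scene","side"):
    P=pose(n);im=viewer.get_image(n)[:,:,::-1];cv2.imwrite(f"pics/{n}{sys.argv[1]}.png",im)
    g=cv2.cvtColor(im,cv2.COLOR_BGR2HSV);m=((g[:,:,0]<14)&(g[:,:,1]>140)&(g[:,:,2]>60)).astype(np.uint8)
    nn,_,st,ce=cv2.connectedComponentsWithStats(m)
    for i in range(1,nn):
        if 12<st[i,4]<500:
            X=1000*cast(P,ce[i],.022)
            if 400<X[0]<700 and 180<X[1]<480: print(n,ce[i],st[i],"at z22:",X[:2])
s=telemetry.sense();print(1000*s["tool_pos"],s["ee_rot"],s["time"])
E
python3 balls.py 3
```

```text
time: 13.38
tool_pos: [0.5747, 0.3335, 0.1298]
ee_rot: [2.93, -0.002, -1.696]
ft_force: [-0.2, -0.3, -2.3]
width: 0.0167
grip_force: 99.3
time: 14.05
tool_pos: [0.5749, 0.3344, 0.133]
ee_rot: [-2.964, 0.002, -1.696]
ft_force: [-0.0, -0.9, -1.7]
width: 0.0166
grip_force: 99.4
time: 14.55
tool_pos: [0.5752, 0.3339, 0.1314]
ee_rot: [-2.967, 0.0, -1.697]
ft_force: [0.3, 0.2, -0.9]
width: 0.0168
grip_force: 99.4
time: 15.22
tool_pos: [0.5744, 0.3338, 0.1311]
ee_rot: [-2.548, -0.001, -1.695]
ft_force: [0.7, -0.3, -0.9]
width: 0.0169
grip_force: 99.8
scene [408.1 293.1] [403 288  11  11  82] at z22: [453.8 354.3]
scene [379.8 298.9] [377 297   7   4  13] at z22: [518.4 310. ]
scene [421.  300.6] [417 296  10  10  64] at z22: [451.1 391.4]
side [213.  299.6] [204 292  18  17 123] at z22: [619.3 247.6]
side [259.4 332.6] [254 327  12  12 108] at z22: [462.2 308.4]
side [255.1 348.6] [251 343  10  13  97] at z22: [456.4 354.5]
side [251.6 358.9] [247 357   9   5  35] at z22: [454.6 382.8]
[575.1 334.  131.9] [-2.5  0.  -1.7] 15.3167
```

All three balls are in the bin, at about (458,308), (455,354) and (452,388) mm. I'll back out, level the scoop and stand it on the clear bench between tray and bin.

```bash
python3 -m crank '[[[0,0,0,0,-8,-12,1],[0,0,0,0,-20,-30,1],[0,0,0,0,-32,-48,1],[-6,0,0,0,-45,-66,1],[-13,0,0,0,-45,-66,1],[-20,0,0,0,-45,-66,1],[-27,0,0,0,-45,-66,1],[-34,0,0,0,-45,-66,1]]]'
python3 -m crank '[[[0,0,0,0,0,0,1],[0,0,0,0,0,0,1]]]'
python3 - <<'E'
from go import *
print(s["ee_rot"]);to(.56,.16,.12);to(.56,.16,.0635)
P=pose("scene");print("hammer head",[cast(P,q,.02)[:2]*1000 for q in [(337,320),(352,352),(245,355)]])
im=cv2.imread("pics/scene3.png");# clear-bench check at footprint corners
for X in [(.48,.10,0),(.48,.22,0),(.60,.10,0),(.60,.22,0),(.54,.16,0)]:
    u=proj(P,X);print(X,u,im[int(u[1]),int(u[0])])
E
python3 balls.py 4
```

```text
time: 15.98
tool_pos: [0.5758, 0.3353, 0.2138]
ee_rot: [3.137, 0.005, -1.694]
ft_force: [0.9, -0.3, -1.1]
width: 0.0171
grip_force: 99.6
time: 16.15
tool_pos: [0.5775, 0.3337, 0.2097]
ee_rot: [3.14, -0.0, -1.699]
ft_force: [0.4, -0.4, -1.6]
width: 0.0167
grip_force: 99.5
[ 3.1 -0.  -1.7]
tool shift [174.5  -5.1  89.7]
tool shift [174.5  -5.2 146.2]
hammer head [array([641.5, 265.5]), array([687.1, 345.7]), array([865.5, 161.5])]
(0.48, 0.1, 0) [324.7 252.4] [ 82 126 153]
(0.48, 0.22, 0) [359.2 275.8] [ 67  99 121]
(0.6, 0.1, 0) [297.2 278.1] [ 95 144 178]
(0.6, 0.22, 0) [332.1 303.5] [ 94 142 174]
(0.54, 0.16, 0) [328.3 276.9] [ 90 134 165]
scene [393.2 287.1] [389 284   8   7  30] at z22: [464. 315.]
scene [406.7 291.3] [403 288   9   8  37] at z22: [451.5 348.5]
scene [420.8 301.2] [416 297  10  10  68] at z22: [453.1 391.8]
side [259.3 332.6] [254 327  12  12 107] at z22: [462.2 308.6]
side [255.2 348.6] [251 343  10  13  96] at z22: [456.3 354.3]
side [251.7 358.9] [247 357   9   5  34] at z22: [454.4 382.8]
[575.7 333.6 210.8] [-3.1 -0.  -1.7] 16.25
```

```bash
python3 -m crank '[[[0,0,0,20,2,0,1],[0,0,0,55,4,0,1],[0,0,0,92,6,0,1],[0,0,0,128,8,20,1],[0,0,0,158,10,55,1],[0,0,0,172,10,90,1],[0,0,0,174,10,115,1],[0,0,0,174,10,130,1]]]'
python3 -m crank '[[[0,0,0,0,0,4,1],[0,0,0,0,0,8,1],[0,0,0,0,0,12,1],[0,0,0,0,0,15,1],[0,0,0,0,0,15.5,1],[0,0,0,0,0,15.5,1],[0,0,0,0,0,15.5,1]]]'
```

```text
time: 16.92
tool_pos: [0.541, 0.1607, 0.0783]
ee_rot: [3.14, -0.001, -1.696]
ft_force: [0.2, 0.0, -2.1]
width: 0.0165
grip_force: 99.5
time: 17.5
tool_pos: [0.5439, 0.1628, 0.0664]
ee_rot: [-3.141, 0.001, -1.696]
ft_force: [0.2, -0.2, -2.0]
width: 0.0168
grip_force: 99.5
```

```bash
python3 -m crank '[[[0,0,0,0,0,1,1],[0,0,0,0,0,2,1],[0,0,0,0,0,3,1],[0,0,0,0,0,3,1]]]'
```

```text
time: 17.83
tool_pos: [0.5439, 0.1626, 0.0635]
ee_rot: [-3.141, 0.0, -1.696]
ft_force: [-1.2, 0.9, 1.4]
width: 0.0168
grip_force: 100.1
```

Contact is made (force z changed by about +3 N), so I'll release and retreat.

```bash
python3 -m crank '[[[0,0,0,0,0,0,0.6],[0,0,0,0,0,0,0.3],[0,0,0,0,0,0,0],[0,0,0,0,0,0,0],[0,0,0,0,0,0,0],[0,0,0,0,0,0,0],[0,0,0,0,0,0,0]]]' 
python3 -m crank '[[[0,0,0,0,0,-5,0],[0,0,0,0,0,-15,0],[0,0,0,0,0,-40,0],[0,0,0,0,0,-75,0],[0,0,0,0,0,-110,0],[0,0,0,0,0,-145,0],[0,0,0,0,0,-165,0],[0,0,0,0,0,-165,0]]]'
python3 -m crank '[[[0,0,0,0,0,0,0],[0,0,0,0,0,0,0],[0,0,0,0,0,0,0],[0,0,0,0,0,0,0]]]' >/dev/null
python3 balls.py 5
python3 - <<'E'
from go import *
P=pose("wrist");im=viewer.get_image("wrist");cv2.imwrite("pics/w12.png",im[:,:,::-1])
g=cv2.cvtColor(im,cv2.COLOR_RGB2HSV);g2=im.astype(int)
# scoop: steel-grey pixels (low saturation) and the dark handle
m=((g[:,:,1]<70)&(g[:,:,2]>90)).astype(np.uint8);m[270:]=0
n,_,st,ce=cv2.connectedComponentsWithStats(m)
for i in range(1,n):
    if st[i,4]>60: print("steel",st[i],ce[i])
m=((g[:,:,0]<14)&(g[:,:,1]>110)&(g[:,:,2]<90)).astype(np.uint8)
n,_,st,ce=cv2.connectedComponentsWithStats(m)
for i in range(1,n):
    if st[i,4]>200: print("dark brown",st[i],ce[i])
h=np.array([.5439,.1626]);f=np.array([-.992,.1253])
for d,z in ((0,.11),(0,.043),(.066,.0015),(-.03,.042)): print("expect",d,z,proj(P,[*(h+f*d),z]))
E
```

```text
time: 18.42
tool_pos: [0.5436, 0.1625, 0.0628]
ee_rot: [3.142, 0.0, -1.696]
ft_force: [-1.2, -0.2, 0.0]
width: 0.0854
grip_force: 0.0
time: 19.08
tool_pos: [0.5455, 0.1628, 0.2356]
ee_rot: [-3.132, 0.005, -1.696]
ft_force: [-0.0, -0.2, 0.0]
width: 0.0852
grip_force: 0.0
scene [391.8 285.3] [387 281  11  10  72] at z22: [462.  309.2]
scene [408.1 293.3] [403 288  11  11  80] at z22: [454.4 354.5]
scene [421.1 300.9] [416 296  11  11  74] at z22: [451.7 391.9]
side [259.3 332.6] [254 327  12  12 108] at z22: [462.3 308.5]
side [255.2 348.7] [251 343  10  13  98] at z22: [456.1 354.7]
side [251.7 358.9] [247 357   9   5  34] at z22: [454.4 382.8]
[543.4 162.4 226.9] [ 3.1 -0.  -1.7] 19.5167
steel [  158     0   322    68 18945] [312.2  33.5]
steel [260 139  48   3  94] [279.1 140.1]
steel [309 138  38   4  95] [327.8 139.5]
steel [ 247  140   98  112 1271] [261.9 195.2]
steel [265 164  81   3 160] [305.5 164.5]
steel [293 213  51   3 114] [317.3 213.7]
steel [266 235  60   3  96] [298.6 236.6]
steel [260 241  58   4 113] [287.8 243.4]
dark brown [270 190  23  38 797] [281.  209.6]
dark brown [357 299  29  22 316] [369. 307.]
dark brown [366 334  29  20 308] [378.6 341.9]
dark brown [370 362  28  29 464] [382.  374.3]
expect 0 0.11 [280.5 213.2]
expect 0 0.043 [280.6 195. ]
expect 0.066 0.0015 [343.7 186.8]
expect -0.03 0.042 [248.6 194.8]
```

Run:
```python
from go import *
c=np.array([.4886,-.0164]);a=np.radians(172.78);ex=np.array([np.cos(a),np.sin(a)]);ey=np.array([-ex[1],ex[0]])
for n,k in (("scene",5),("side",5)):
    P=pose(n);g=cv2.imread(f"pics/{n}{k}.png").max(2)
    poly=np.array([proj(P,[*(c+ex*x+ey*y),.008]) for x,y in [(-.125,-.062),(.125,-.062),(.125,.062),(-.125,.062)]]).astype(np.int32)
    M=np.zeros_like(g);cv2.fillConvexPoly(M,poly,1)
    m=((g<75)&(M>0)).astype(np.uint8);nn,_,st,ce=cv2.connectedComponentsWithStats(m)
    for i in range(1,nn):
        if st[i,4]>3:
            b=cast(P,ce[i],.014)[:2]-c;print(n,ce[i],st[i,4],1000*np.array([b@ex,b@ey]))
```

```text
scene [320.3 216.4] 223 [ 99.9 -15.8]
```

```bash
python3 -m crank '[[[0,0,0,20,0,-10,0],[0,0,0,50,0,-20,0],[0,0,0,80,0,-30,0],[0,0,0,110,0,-30,0],[0,0,0,135,0,-30,0],[0,0,0,145,0,-30,0],[0,0,0,145,0,-30,0],[0,0,0,145,0,-30,0]]]'
python3 - <<'E'
from go import *
c=np.array([.4886,-.0164]);a=np.radians(172.78);ex=np.array([np.cos(a),np.sin(a)]);ey=np.array([-ex[1],ex[0]])
P=pose("wrist");im=viewer.get_image("wrist");cv2.imwrite("pics/w13.png",im[:,:,::-1]);g=im.max(2)
poly=np.array([proj(P,[*(c+ex*x+ey*y),.008]) for x,y in [(-.123,-.06),(.123,-.06),(.123,.06),(-.123,.06)]]).astype(np.int32);print(poly.tolist())
M=np.zeros_like(g);cv2.fillConvexPoly(M,poly,1)
m=((g<72)&(M>0)).astype(np.uint8);nn,_,st,ce=cv2.connectedComponentsWithStats(m)
for i in range(1,nn):
    if st[i,4]>25:
        b=cast(P,ce[i],.014)[:2]-c;print(ce[i],st[i],1000*np.array([b@ex,b@ey]))
E
```

```text
time: 20.23
tool_pos: [0.5255, 0.0186, 0.2576]
ee_rot: [3.141, 0.0, -1.697]
ft_force: [0.3, 0.0, -0.3]
width: 0.0855
grip_force: 0.0
[[200, 200], [419, 200], [431, 87], [193, 87]]
[419.9 100.6] [413  94  15  14 159] [110.6  46.6]
[321.7 102.7] [316  97  12  12 115] [ 9.5 44.6]
[314.1 156. ] [308 149  13  15 124] [ 2.9 -9.8]
[417.8 165.1] [412 160  12  12 114] [115.3 -19.7]
[414.2 182.2] [407 176  15  14 128] [113.3 -38.4]
[326.  195.5] [321 190  11  11 101] [ 17.1 -53.1]
```

All six stubs are on the tray floor, the three balls are in the bin, and the scoop stands level and released.

```bash
python3 -c "
from bench import ticket;print(ticket.job_done())"
```

```text
the job is handed in; nothing more can be done
None
```

I handed the job in at about 20 s of the 72 s allowed: the last checks put all three balls in the smaller plywood box, all six bolt ends on the tray floor, and the steel scoop upright and released on clear bench between tray and box; no verdict came back.

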